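# Make up the tasting kit and the pounding kit beside the kimchi fridge

## Robot

A 6-joint arm with a two-finger parallel gripper is mounted at the origin on the work surface. World frame = base frame: x ahead of the robot, y to its left, z up, the work surface at z = 0. Lengths are in m, angles in degrees, forces in N, time in s.
With the tool pointing down it reaches from about 0.375 to 0.9 m from the base axis. Payload 3.1 kg.
Tool frame: the origin (TCP) lies on the centre line of the jaws, within the pads' length; the fingertips stand 17 mm ahead of it and the grasp point (between the pads) lies 2 mm behind it; z points along the fingers, y is the line along which they close (so a half turn about z gives the same grasp; the last joint's range is limited). The gripper opens to 87 mm and grips with 3 to 60 N. Pads are 19 mm wide; open, the fingers measure 117 mm over their backs; the gripper's body (75 mm by 190 mm) begins 51 mm behind the grasp point.
Start: joints at [56.694, 30.224, 82.088, -0, 67.689, -10.227], TCP at [0.245, 0.575, 0.24] pointing down, gripper open.
Joint ranges: [-176.69, 176.69], [-43.24, 126.21], [12.49, 139.97], [-82, 262], [0, 151.66], [-163.58, 163.58]. Speed limits (degrees/s): [159.86, 159.86, 180, 180, 180, 180].

## Interface

Orientations are given as a 3x3 rotation matrix whose columns are the frame's x, y, z axes.
In Python, from rig import bot, imaging, finder gives the robot as it stands. The module is installed in compiled form; this text tells all that it offers.
- The arm moves only by the tool play_rows, never from a script. Its argument "motion" is a list that holds one entry, the list of rows, each a list of 6 numbers: the shift along the tool's x, y, z in normalised numbers (1 is 1 m), then the turn, a rotation vector about the tool's x, y, z in a scale on which 1.0 is 120 degrees. In form: [[[dx, dy, dz, wx, wy, wz], ...]]. A call has 1 to 8 rows; each row is the pose to reach, as a shift and turn from the pose commanded when the call began, along the tool's axes at that moment; what a row does not reach only later rows make up. A row lasts 1/12 s, in which the tool goes at most 41.7 mm and 7.16 degrees, less where a joint would pass 70% of its speed; a pose out of reach is approached as far as the arm can. No shift or turn number may pass 1 either way. A call with a gripper value outside its range is refused whole. "fingers" is the finger opening in m, from 0 to 0.087, set as the call begins (left out, the last holds). The fingers move at their own pace and stop on an object; the grip force is fixed at half the most. Time passes only in rows, so rows that repeat a pose let the fingers close. It gives the time, the measured TCP pose, the force, the opening and the grip force at its end, in the units of the state.
- bot.read_state(): the state, without advancing time (a new reading comes with each control period).
- imaging.capture(name): name is "scene" or "side" or "wrist"; returns a dict with "frame" (420x560x3 uint8, red, green, blue), "camera_matrix" (3x3 intrinsics, pixels), "R" (3x3) and "t" (3): a world point X has camera coordinates R X + t. Camera axes: x right, y down, z forward; pixel columns grow to the right and rows downward; lengths in m; the calibration is good to about 2 mm. A picture is of the moment at which its call begins. There is no depth.
- bot.hand_in(): hands the job in; it is judged then, once.
Trained networks look in the newest picture that a camera, given by its name, has taken for a name from the list of things; names that differ only in an ending like _2 or _b are one class to them, and where a whole thing is asked for, a point or a joint stands for the part that bears it (a point fixed in the world has none). Each returns a list of dicts, best first, with "confidence" (0 to 1); they miss things now and then, are a little off and sometimes report something else, mostly with a low value. They report only what shows in the picture. A call takes as long as a camera call.
- finder.recognise(camera, name): "at" ([x, y, z] in m, in world coordinates, good to about 4 mm: the middle of the surface that is visible of it).
- finder.outline_of(camera, name): "pixels" (420x560 bool, what is visible of it).
The state is a dict: "time_s": time; "joint_positions": joint angles; "qvel": joint speeds; "tau": joint torques, N m; "position": TCP position; "tcp_rot": TCP orientation; "force": force on the tool from outside, world axes, zero at the start; "moment": the same for the moment, N m; "opening": opening from 0.0 (shut) to 1.0 (fully open); "grasp_force": force on a finger pad.
Only numpy, scipy, OpenCV 4.12 (cv2) and the standard library are available. Lean on these libraries where they do the work, as an engineer would, in place of code of your own. Each camera call takes 0.05 s, during which the arm holds its last target. There are 200 camera calls.

## Task

Make up two kits in the light blue trays: the steel tongs, the short clamp-lid jar and the white cup belong in the tray with three compartments, the wooden pestle and the tall clamp-lid jar in the tray with two. Give every piece a compartment of its own, down on the tray floor: the tools lying lengthwise in a long compartment, the jars and the cup standing upright. Set the glass and china down without dropping them, and leave the little crock and the saucer where they are.

Things in the scene. Friction and masses are not known exactly. Their poses are not given: they have to be found in the camera images.
- jar_tall: Clear glass jar, upright, clamp lid with thin steel wires (toggle on its +x side stands out 4 mm, only looks). Body 60 mm in diameter, straight up to 96 mm; lid 56 mm in diameter; 120 mm high in all. Origin: centre of the underside, z up. The taller of the two jars, about 340 g. Grip the body at 50 to 90 mm.
- jar_short: Clear glass jar, upright, clamp lid with thin steel wires (toggle on its +x side stands out 4 mm, only looks). Body 60 mm in diameter, straight up to 56 mm; lid 56 mm in diameter; 80 mm high in all. Origin: centre of the underside, z up. The shorter of the two jars, about 240 g. Grip the body at 35 to 55 mm (fingertips then clear the tray walls).
- cup: Plain white ceramic cup without handle, upright, straight-sided, 60 mm outside diameter, 60 mm high, wall 4 mm, about 160 g. Origin: centre of the underside, z up. Grip across the outside at a height of 28 to 60 mm (fingertips then clear the tray walls).
- tongs: Closed stainless steel kitchen tongs, rigid, lying flat on the table: 150 mm long along x (spring bow at -x, tips at +x), 26 mm wide at the middle, 34 mm at the tips, 18 mm high, about 120 g. Origin: the middle of the tongs, 9 mm above what they lie on. Grip at the middle across y.
- pestle: Wooden pestle with two equal rounded heads, lying on the table: 150 mm long along x, heads 36 mm in diameter, handle between them 26 mm in diameter and 56 mm long, about 190 g; does not roll by itself. Origin: its middle, 18 mm above what it lies on. Grip the handle at the middle across y.
- tray_three: Fixed light blue plastic tray, three compartments, 188 (x) by 172 (y) mm; walls 4 mm thick, 22 mm high; floor 3 mm thick. Origin: centre of its underside, z up. A wall along x at y = 0 halves it. +y half: one compartment 180 x 80 mm inside, centred at y = +42 mm. -y half: two pockets, 88 x 80 mm inside, parted by a cross wall at x = 0, centred at x = +46 and -46, y = -42 mm.
- tray_two: Fixed light blue plastic tray, two compartments, 188 (x) by 172 (y) mm; walls 4 mm thick, 22 mm high; floor 3 mm thick. Origin: centre of its underside, z up. A wall along x at y = 0 halves it. +y half: one compartment 180 x 80 mm inside, centred at y = +42 mm. -y half: the same, centred at y = -42 mm.
- crock: Bystander, not part of a kit, to be left where it is: small dark brown earthenware crock with lid and knob, 66 mm in diameter, 70 mm high, about 280 g. Origin: centre of the underside.
- saucer: Bystander, to be left where it is: white ceramic saucer, 108 mm in diameter, 14 mm high. Origin: centre of the underside. (Unlisted containers, at most 210 mm high, and a spoon stand or lie only beyond x = 0.78 m or farther than 0.5 m to either side.)

How it is judged:
By the outcome, as a careful person would: the job done as asked, in the order asked, and still so for the second after the job is handed in, with the robot touching nothing.
It also fails if it takes over 138 s, if anything falls off the work surface, if the arm or the gripper's body presses on something with over 40 N, if the wrist force passes 120 N, or if a joint passes its speed limit or range.

## Working session

There is one attempt and no reset: what is moved stays moved. The work goes in short steps, Python scripts to look and compute and a tool call to move; the robot and the scene stay as the last step left them, time stands still between calls to the robot, and variables do not carry over. Pictures are saved under pics/ and viewed, at most 14 in all, crops included, and the job is handed in when it is done.

Besides the shell and the picture viewer there is one more tool, called after "Call:" by a JSON object that holds its "fn" and its "kwargs". play_rows: Moves the arm, as the interface text tells. Its arguments: {"type":"object","properties":{"motion":{"type":"array"},"fingers":{"type":"number"}},"required":["motion"]}

```bash
mkdir -p pics; cat > h.py <<'E'
import numpy as np, cv2
from rig import bot, imaging, finder
NAMES=["jar_tall","jar_short","cup","tongs","pestle","tray_three","tray_two","crock","saucer"]
def shot(cam,fn=None):
    c=imaging.capture(cam)
    if fn: cv2.imwrite('pics/'+fn,c["frame"][:,:,::-1])
    return c
def ray(c,uv,z):
    K,R,t=map(np.array,(c["camera_matrix"],c["R"],c["t"]))
    d=R.T@np.linalg.inv(K)@np.array([uv[0],uv[1],1.]); o=-R.T@t
    return o+d*(z-o[2])/d[2]
def proj(c,X):
    K,R,t=map(np.array,(c["camera_matrix"],c["R"],c["t"]))
    p=K@(R@np.array(X)+t); return p[:2]/p[2]
E
python3 - <<'E'
from h import *
np.set_printoptions(precision=3,suppress=True)
s=bot.read_state(); print(s["position"],s["tcp_rot"],s["time_s"])
for cam in ["scene","side"]:
    c=shot(cam,cam+"0.png"); print(cam,-np.array(c["R"]).T@c["t"])
    for n in NAMES:
        print(n,[(np.round(d["at"],3).tolist(),round(d["confidence"],2)) for d in finder.recognise(cam,n)[:3]])
E
```

```text
[0.245 0.574 0.239] [[-0.92   0.392 -0.001]
 [ 0.392  0.92  -0.002]
 [ 0.    -0.002 -1.   ]] 0.0
scene [ 1.479 -0.593  0.73 ]
jar_tall [([0.474, -0.151, 0.071], 0.94)]
jar_short [([0.564, 0.062, 0.05], 0.65)]
cup [([0.466, -0.022, 0.042], 0.93)]
tongs [([0.676, 0.116, 0.012], 0.93)]
pestle [([0.676, -0.13, 0.032], 0.89)]
tray_three [([0.529, -0.35, 0.002], 0.89)]
tray_two [([0.483, 0.338, 0.004], 0.78)]
crock [([0.456, 0.116, 0.057], 0.86)]
saucer [([0.679, 0.002, 0.006], 0.67)]
side [ 0.037 -0.706  0.526]
jar_tall [([0.432, -0.16, 0.074], 0.87)]
jar_short [([0.533, 0.057, 0.053], 0.71)]
cup [([0.44, -0.031, 0.039], 0.81)]
tongs [([0.676, 0.111, 0.016], 0.68)]
pestle [([0.65, -0.124, 0.029], 0.75)]
tray_three [([0.519, -0.351, 0.006], 0.75)]
tray_two [([0.481, 0.334, 0.006], 0.78)]
crock [([0.434, 0.111, 0.044], 0.72), ([0.648, -0.125, 0.029], 0.66)]
saucer [([0.685, 0.002, 0.012], 0.7)]
```

View pics/scene0.png

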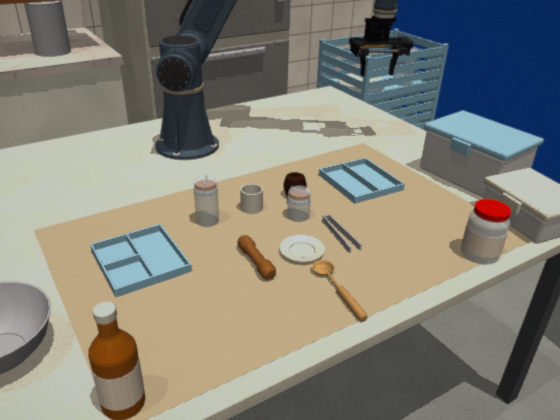

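View pics/side0.png

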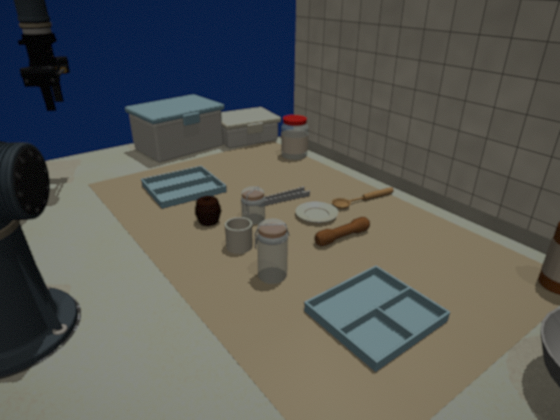

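The scene picture shows tray_three at about (140,258), with its pockets on the left, and tray_two at (360,180). The tall jar is at (206,202), the cup at (251,198), the short jar at (299,204), the tongs at (341,231), the pestle at (256,256) and the saucer at (302,249). The side picture agrees. Next I fit the known shapes to the outlines in both cameras.

```bash
cat >> h.py <<'E'
from scipy.optimize import minimize
def circ(r,z,n=40):
    a=np.linspace(0,2*np.pi,n); return np.c_[r*np.cos(a),r*np.sin(a),0*a+z]
def box(x,y,z0,z1,cx=0,cy=0): return np.array([[cx+i*x/2,cy+j*y/2,k] for i in(-1,1) for j in(-1,1) for k in(z0,z1)])
def ball(r,cx,z): return np.vstack([circ(r*np.cos(a),z+r*np.sin(a),24)+[cx,0,0] for a in np.linspace(-1.5,1.5,9)])
# each model: list of convex parts
M={"jar_tall":[np.vstack([circ(.03,0),circ(.03,.096)]),np.vstack([circ(.028,.096),circ(.028,.12)])],
"jar_short":[np.vstack([circ(.03,0),circ(.03,.056)]),np.vstack([circ(.028,.056),circ(.028,.08)])],
"cup":[np.vstack([circ(.03,0),circ(.03,.06)])],
"tongs":[np.array([[-.075,s*.006,z] for s in(-1,1) for z in(0,.018)]+[[0,s*.013,z] for s in(-1,1) for z in(0,.018)]+[[.075,s*.017,z] for s in(-1,1) for z in(0,.018)])],
"pestle":[ball(.018,-.057,.018),ball(.018,.057,.018),np.vstack([ball(.013,-.04,.018),ball(.013,.04,.018)])],
"tray_three":[box(.188,.172,0,.022)],"tray_two":[box(.188,.172,0,.022)],
"crock":[np.vstack([circ(.033,0),circ(.033,.05),circ(.01,.07)])],"saucer":[np.vstack([circ(.03,0),circ(.054,.014)])]}
S=4
def sil(c,n,p,z=0.):
    a=p[2]; R=np.array([[np.cos(a),-np.sin(a),0],[np.sin(a),np.cos(a),0],[0,0,1]])
    m=np.zeros((420*S,560*S),np.uint8)
    for part in M[n]:
        X=part@R.T+[p[0],p[1],z]
        K,Rc,t=map(np.array,(c["camera_matrix"],c["R"],c["t"]))
        q=(X@Rc.T+t)@K.T; q=q[:,:2]/q[:,2:]
        cv2.fillConvexPoly(m,cv2.convexHull(np.round((q+.5)*S-.5).astype(np.int32)),1)
    return m
def fit(views,n,p0,z=0.):
    ms=[(c,cv2.resize(m.astype(np.uint8),None,fx=S,fy=S,interpolation=cv2.INTER_LINEAR)) for c,m in views]
    def cost(p):
        r=0
        for c,m in ms:
            s=sil(c,n,p,z); r+=1-(s&m).sum()/max(1,(s|m).sum())
        return r/len(ms)
    best=None
    for a in ([0] if n in("jar_tall","jar_short","cup","crock","saucer") else np.radians(range(-90,90,15))):
        sx=np.array([[p0[0],p0[1],a],[p0[0]+.015,p0[1],a],[p0[0],p0[1]+.015,a],[p0[0],p0[1],a+.2]])
        r=minimize(cost,sx[0],method="Nelder-Mead",options=dict(initial_simplex=sx,xatol=2e-4,fatol=1e-4,maxiter=150))
        if best is None or r.fun<best.fun: best=r
    return best.x,best.fun
E
python3 - <<'E'
from h import *
import pickle
C={k:shot(k) for k in("scene","side")}
V={}
P0=dict(jar_tall=(.45,-.155),jar_short=(.545,.06),cup=(.45,-.025),tongs=(.676,.113),pestle=(.665,-.127),tray_three=(.522,-.35),tray_two=(.482,.336),crock=(.44,.114),saucer=(.682,.002))
res={}
for n in NAMES:
    v=[]
    for k in C:
        o=finder.outline_of(k,n)
        if o: v.append((C[k],np.array(o[0]["pixels"])))
    for name,vv in [("both",v)]+[("one",[x]) for x in v]:
        p,f=fit(vv,n,P0[n]); print(n,name,np.round(p[:2],4),round(np.degrees(p[2]),1),round(f,3))
        if name=="both":res[n]=p
pickle.dump(res,open("res.pkl","wb"))
img=C["scene"]["frame"][:,:,::-1].copy()
for n in NAMES:
    m=sil(C["scene"],n,res[n]); cs,_=cv2.findContours(m,0,2)
    big=cv2.resize(img,None,fx=1,fy=1)
    for q in cs: cv2.polylines(img,[(q/S).astype(np.int32)],True,(0,0,255),1)
cv2.imwrite("pics/fit.png",cv2.resize(img[130:310,80:420],(800,424)))
E
```

```text
jar_tall both [ 0.4456 -0.1379] 4.1 0.076
jar_tall one [ 0.4466 -0.1384] 9.5 0.071
jar_tall one [ 0.4445 -0.1397] 4.9 0.083
jar_short both [0.5437 0.0773] 5.0 0.127
jar_short one [0.5431 0.0778] -6.7 0.122
jar_short one [0.5458 0.0816] 2.7 0.122
cup both [ 0.4487 -0.009 ] -3.3 0.527
cup one [ 0.4487 -0.009 ] -2.6 0.053
cup one [ 0.4511 -0.1301] 23.9 0.38
tongs both [0.6654 0.1184] -7.9 0.25
tongs one [0.6644 0.1192] -7.9 0.29
tongs one [0.6706 0.1179] -6.9 0.199
pestle both [ 0.6621 -0.1177] -4.6 0.117
pestle one [ 0.6649 -0.1187] -184.8 0.109
pestle one [ 0.6609 -0.1172] -4.8 0.109
tray_three both [ 0.5235 -0.344 ] -0.3 0.018
tray_three one [ 0.5234 -0.3444] -0.1 0.02
tray_three one [ 0.5235 -0.3435] -0.1 0.012
tray_two both [0.4819 0.3411] -4.1 0.046
tray_two one [0.4832 0.3399] -4.2 0.031
tray_two one [0.4813 0.3446] -4.5 0.043
crock both [0.4457 0.1328] 9.5 0.316
crock one [0.431  0.1424] -1.4 0.439
crock one [0.4516 0.1418] 27.3 0.12
saucer both [ 0.6814 -0.0036] 10.8 0.064
saucer one [ 0.6826 -0.0059] 4.9 0.077
saucer one [ 0.6815 -0.0031] 10.0 0.038
```

View pics/fit.png

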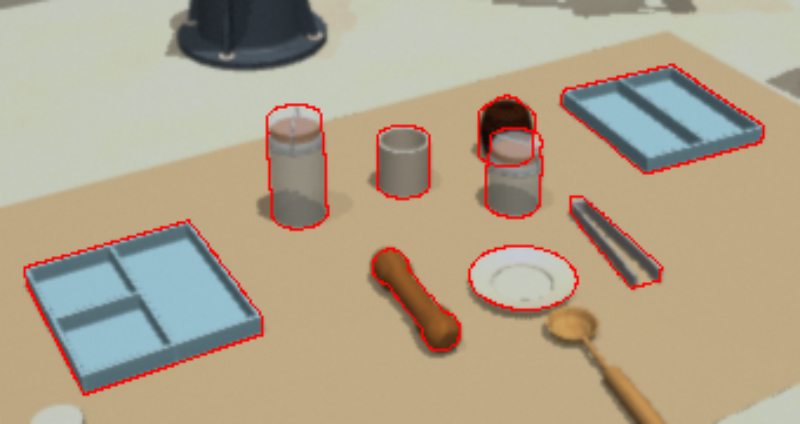

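The fits match the picture: residuals are small, and tray_three has its pockets toward −y with yaw about 0. The single-camera fits of the tongs disagree by 6 mm in x, so I'll centre on them with the wrist view. First I move above the tongs.

The rows are not in the units I measure in: turns go in shares of 120 degrees. I convert before sending: -15.6 degrees is -0.13.

Call:
{"fn": "play_rows", "kwargs": {"motion": [[[-0.567, -0.254, 0.04, 0, 0, -0.13], [-0.567, -0.254, 0.04, 0, 0, -0.13], [-0.567, -0.254, 0.04, 0, 0, -0.13], [-0.567, -0.254, 0.04, 0, 0, -0.13], [-0.567, -0.254, 0.04, 0, 0, -0.13], [-0.567, -0.254, 0.04, 0, 0, -0.13], [-0.567, -0.254, 0.04, 0, 0, -0.13], [-0.567, -0.254, 0.04, 0, 0, -0.13]]], "fingers": 0.06}}

```text
time_s: 2.67
position: [0.4693, 0.3325, 0.2186]
tcp_rot: [[-0.991, 0.13, 0.001], [0.13, 0.991, 0.0], [-0.0, 0.0, -1.0]]
force: [1.1, 0.9, -0.6]
opening: 0.692
grasp_force: 0.0
```

```bash
cat >> h.py <<'E'
def go(*targets):
    """targets (x,y,z,yaw): shifts in the present tool axes"""
    s=bot.read_state(); R=np.array(s["tcp_rot"]); p=np.array(s["position"])
    yaw=np.degrees(np.arctan2(R[1,1],R[0,1]))
    print("t",round(s["time_s"],2),"p",np.round(p,4),"yaw",round(yaw,1),"tilt",np.round(R[2,:2],4),"open",round(s["opening"]*87,1),"grip",round(s["grasp_force"],1),"F",np.round(s["force"],1),"j6",round(s["joint_positions"][5],0))
    for t in targets:
        d=R.T@(np.array(t[:3])-p); print(t,"->",np.round(d,3).tolist(),"wz",round(-(t[3]-yaw),1))
E
python3 -c "
from h import *
go((.667,.118,.2,82.5))"
```

```text
t 2.67 p [0.4693 0.3325 0.2186] yaw 82.5 tilt [-0.0005  0.0004] open 60.2 grip 0.0 F [ 1.1  0.9 -0.6] j6 -58.0
(0.667, 0.118, 0.2, 82.5) -> [-0.224, -0.187, 0.019] wz 0.0
```

Call:
{"fn": "play_rows", "kwargs": {"motion": [[[-0.224, -0.187, 0.019, 0, 0, 0], [-0.224, -0.187, 0.019, 0, 0, 0], [-0.224, -0.187, 0.019, 0, 0, 0], [-0.224, -0.187, 0.019, 0, 0, 0], [-0.224, -0.187, 0.019, 0, 0, 0], [-0.224, -0.187, 0.019, 0, 0, 0], [-0.224, -0.187, 0.019, 0, 0, 0], [-0.224, -0.187, 0.019, 0, 0, 0]]]}}

```text
time_s: 3.33
position: [0.6719, 0.1124, 0.199]
tcp_rot: [[-0.991, 0.136, 0.006], [0.136, 0.991, -0.003], [-0.007, -0.002, -1.0]]
force: [-0.3, -0.2, -0.7]
opening: 0.692
grasp_force: 0.0
```

```bash
python3 - <<'E'
from h import *
c=shot("wrist","w1.png")
o=finder.outline_of("wrist","tongs")
for d in o[:2]:
    m=np.array(d["pixels"]); v,u=np.nonzero(m); print(d["confidence"],m.sum(),u.min(),u.max(),v.min(),v.max())
m=np.array(o[0]["pixels"]); p,f=fit([(c,m)],"tongs",(.667,.118)); print(np.round(p,4),np.degrees(p[2]),f)
v,u=np.nonzero(m); rect=cv2.minAreaRect(np.c_[u,v].astype(np.float32)); print(np.round(ray(c,rect[0],.015),4))
print([ (np.round(proj(c,(x,y,.018)),0)) for x,y in [(.667,.118)]])
go((.667,.118,.02,82.5))
E
```

```text
0.95 1512 260 297 98 265
[ 0.659   0.1173 -0.1333] -7.63645735327285 0.7672113850753017
[0.6651 0.1167 0.015 ]
[array([280., 184.])]
t 3.43 p [0.6668 0.1175 0.1988] yaw 82.3 tilt [0.0005 0.0002] open 59.8 grip 0.0 F [-0.4  0.7 -0.1] j6 -82.0
(0.667, 0.118, 0.02, 82.5) -> [-0.0, 0.0, 0.179] wz -0.2
```

View pics/w1.png

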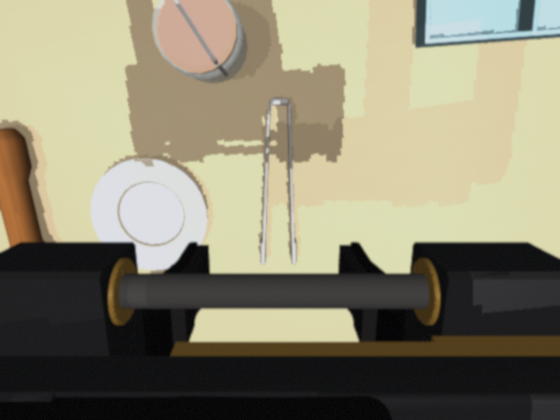

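The wrist view shows the tongs from (279,98) to (279,265), upright in the picture, with their middle at about (0.666, 0.117). That agrees with the earlier estimate, so I go down and close.

Call:
{"fn": "play_rows", "kwargs": {"motion": [[[0, 0, 0.04, 0, 0, 0], [0, 0, 0.08, 0, 0, 0], [0, 0, 0.12, 0, 0, 0], [0, 0, 0.15, 0, 0, 0], [0, 0, 0.165, 0, 0, 0], [0, 0, 0.174, 0, 0, 0], [0, 0, 0.178, 0, 0, 0], [0, 0, 0.178, 0, 0, 0]]]}}

```text
time_s: 4.1
position: [0.6663, 0.1201, 0.022]
tcp_rot: [[-0.992, 0.129, 0.001], [0.129, 0.992, 0.0], [-0.001, 0.0, -1.0]]
force: [0.6, -0.0, 0.6]
opening: 0.689
grasp_force: 0.0
```

Call:
{"fn": "play_rows", "kwargs": {"motion": [[[0, 0, 0, 0, 0, 0], [0, 0, 0, 0, 0, 0], [0, 0, 0, 0, 0, 0], [0, 0, 0, 0, 0, 0], [0, 0, 0, 0, 0, 0], [0, 0, 0, 0, 0, 0], [0, 0, 0, 0, 0, 0], [0, 0, 0, 0, 0, 0]]], "fingers": 0.0}}

```text
time_s: 4.77
position: [0.6661, 0.1193, 0.0218]
tcp_rot: [[-0.991, 0.13, 0.0], [0.13, 0.991, -0.0], [-0.0, -0.0, -1.0]]
force: [-0.5, -0.7, 2.9]
opening: 0.294
grasp_force: 30.0
```

```bash
python3 -c "
from h import *
go((.667,.118,.17,82.5),(.5235,-.302,.17,89.7))"
```

```text
t 4.77 p [0.6661 0.1193 0.0218] yaw 82.5 tilt [-0.0004 -0.0001] open 25.6 grip 30.0 F [-0.5 -0.7  2.9] j6 -82.0
(0.667, 0.118, 0.17, 82.5) -> [-0.001, -0.001, -0.148] wz 0.0
(0.5235, -0.302, 0.17, 89.7) -> [0.086, -0.436, -0.148] wz -7.2
```

Scaled: -7.2 degrees is -0.06.

Call:
{"fn": "play_rows", "kwargs": {"motion": [[[0, 0, -0.015, 0, 0, 0], [0, 0, -0.05, 0, 0, 0], [0, 0, -0.09, 0, 0, 0], [0, 0, -0.13, 0, 0, 0], [0.005, -0.03, -0.148, 0, 0, -0.0083], [0.013, -0.065, -0.148, 0, 0, -0.0167], [0.02, -0.1, -0.148, 0, 0, -0.0333], [0.028, -0.14, -0.148, 0, 0, -0.06]]]}}

```text
time_s: 5.43
position: [0.6196, -0.0158, 0.1711]
tcp_rot: [[-1.0, 0.001, 0.002], [0.001, 1.0, 0.0], [-0.002, 0.0, -1.0]]
force: [0.3, -0.7, -1.2]
opening: 0.297
grasp_force: 30.0
```

```bash
python3 -c "
from h import *
go((.5235,-.302,.17,89.7))"
```

```text
t 5.43 p [ 0.6196 -0.0158  0.1711] yaw 90.0 tilt [-0.0022  0.0001] open 25.8 grip 30.0 F [ 0.3 -0.7 -1.2] j6 -102.0
(0.5235, -0.302, 0.17, 89.7) -> [0.096, -0.286, 0.001] wz 0.3
```

Call:
{"fn": "play_rows", "kwargs": {"motion": [[[0.012, -0.036, 0, 0, 0, 0], [0.024, -0.073, 0, 0, 0, 0], [0.037, -0.11, 0, 0, 0, 0], [0.049, -0.147, 0, 0, 0, 0], [0.061, -0.184, 0, 0, 0, 0], [0.073, -0.22, 0, 0, 0, 0], [0.086, -0.255, 0, 0, 0, 0], [0.095, -0.283, 0, 0, 0, 0]]]}}

```text
time_s: 6.1
position: [0.5221, -0.3008, 0.1702]
tcp_rot: [[-1.0, 0.006, 0.0], [0.006, 1.0, -0.001], [-0.0, -0.001, -1.0]]
force: [0.8, -0.0, 0.2]
opening: 0.292
grasp_force: 30.0
```

Call:
{"fn": "play_rows", "kwargs": {"motion": [[[0, 0, 0, 0, 0, 0], [0, 0, 0, 0, 0, 0], [0, 0, 0, 0, 0, 0]]]}}

```text
time_s: 6.35
position: [0.5232, -0.2976, 0.1697]
tcp_rot: [[-1.0, 0.005, -0.0], [0.005, 1.0, 0.001], [0.0, 0.001, -1.0]]
force: [0.1, 0.1, -0.3]
opening: 0.291
grasp_force: 30.0
```

```bash
python3 -c "
from h import *
go((.5235,-.302,.04,89.7),(.5235,-.302,.025,89.7))"
```

```text
t 6.35 p [ 0.5232 -0.2976  0.1697] yaw 89.7 tilt [0.0003 0.0011] open 25.3 grip 30.0 F [ 0.1  0.1 -0.3] j6 -130.0
(0.5235, -0.302, 0.04, 89.7) -> [-0.0, -0.005, 0.13] wz -0.0
(0.5235, -0.302, 0.025, 89.7) -> [-0.0, -0.005, 0.145] wz -0.0
```

Call:
{"fn": "play_rows", "kwargs": {"motion": [[[0, -0.005, 0.04, 0, 0, 0], [0, -0.005, 0.075, 0, 0, 0], [0, -0.005, 0.105, 0, 0, 0], [0, -0.005, 0.123, 0, 0, 0], [0, -0.005, 0.134, 0, 0, 0], [0, -0.005, 0.14, 0, 0, 0], [0, -0.005, 0.1445, 0, 0, 0], [0, -0.005, 0.1445, 0, 0, 0]]]}}

```text
time_s: 7.02
position: [0.5243, -0.3028, 0.0256]
tcp_rot: [[-1.0, 0.004, 0.001], [0.004, 1.0, -0.001], [-0.001, -0.001, -1.0]]
force: [0.2, -0.7, -1.5]
opening: 0.293
grasp_force: 30.0
```

Call:
{"fn": "play_rows", "kwargs": {"motion": [[[0, 0, 0, 0, 0, 0], [0, 0, 0, 0, 0, 0], [0, 0, 0, 0, 0, 0], [0, 0, -0.02, 0, 0, 0], [0, 0, -0.06, 0, 0, 0], [0, 0, -0.1, 0, 0, 0], [0, 0, -0.14, 0, 0, 0], [0, 0, -0.16, 0, 0, 0]]], "fingers": 0.042}}

```text
time_s: 7.68
position: [0.5254, -0.3049, 0.1907]
tcp_rot: [[-1.0, 0.005, 0.007], [0.005, 1.0, -0.006], [-0.007, -0.006, -1.0]]
force: [0.1, -0.3, 0.9]
opening: 0.482
grasp_force: 0.0
```

```bash
python3 -c "
from h import *
for k in ('scene','wrist'):
    c=shot(k,k+'1.png'); print([(np.round(d['at'],3),d['confidence']) for d in finder.recognise(k,'tongs')])
go((.544,.078,.17,90))"
```

```text
[(array([ 0.528, -0.295,  0.015]), 0.89)]
[(array([ 0.521, -0.302,  0.018]), 0.84), (array([ 0.502, -0.346,  0.002]), 0.18)]
t 7.88 p [ 0.5234 -0.3033  0.1858] yaw 89.7 tilt [-0.0013 -0.0011] open 41.8 grip 0.0 F [ 1.  -0.6  0.4] j6 -130.0
(0.544, 0.078, 0.17, 90) -> [-0.019, 0.381, 0.015] wz -0.3
```

View pics/wrist1.png

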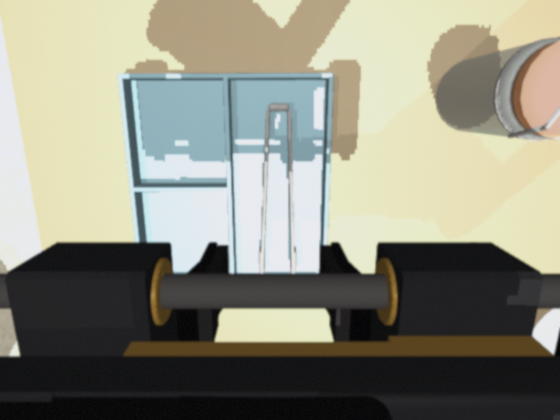

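The wrist view shows the tongs lying inside the long compartment, between walls at columns 232 and 325. Next is the short jar.

Call:
{"fn": "play_rows", "kwargs": {"motion": [[[-0.02, 0.381, 0, 0, 0, 0], [-0.02, 0.381, 0, 0, 0, 0], [-0.02, 0.381, 0, 0, 0, 0], [-0.02, 0.381, 0, 0, 0, 0], [-0.02, 0.381, 0, 0, 0, 0], [-0.02, 0.381, 0, 0, 0, 0], [-0.02, 0.381, 0, 0, 0, 0], [-0.02, 0.381, 0, 0, 0, 0]]], "fingers": 0.087}}

```text
time_s: 8.55
position: [0.5408, 0.0316, 0.1829]
tcp_rot: [[-1.0, 0.005, -0.005], [0.005, 1.0, 0.001], [0.005, 0.001, -1.0]]
force: [-0.6, -0.5, -0.4]
opening: 0.968
grasp_force: 0.0
```

```bash
python3 - <<'E'
from h import *
import pickle
C={k:shot(k) for k in("scene","side","wrist")}
res=pickle.load(open("res.pkl","rb"))
for n in ("jar_short","cup"):
  for k in C:
    o=finder.outline_of(k,n)
    if not o: print(n,k,"none"); continue
    m=np.array(o[0]["pixels"]); p,f=fit([(C[k],m)],n,res[n][:2]); print(n,k,round(o[0]["confidence"],2),np.round(p[:2],4),round(f,3))
go((.544,.078,.17,90))
E
```

```text
jar_short scene 0.89 [0.5448 0.076 ] 0.081
jar_short side 0.57 [0.5445 0.0815] 0.123
jar_short wrist 0.97 [0.5426 0.0745] 0.082
cup scene 0.73 [ 0.4521 -0.0109] 0.053
cup side 0.95 [ 0.4485 -0.0071] 0.077
cup wrist none
t 9.0 p [0.5425 0.0279 0.1845] yaw 89.6 tilt [ 0.0008 -0.0001] open 87.5 grip 0.0 F [-0.1 -0.3 -0.6] j6 -98.0
(0.544, 0.078, 0.17, 90) -> [-0.001, 0.05, 0.014] wz -0.4
```

Call:
{"fn": "play_rows", "kwargs": {"motion": [[[-0.001, 0.036, 0, 0, 0, 0], [-0.001, 0.048, 0.01, 0, 0, 0], [-0.001, 0.048, 0.045, 0, 0, 0], [-0.001, 0.048, 0.08, 0, 0, 0], [-0.001, 0.048, 0.11, 0, 0, 0], [-0.001, 0.048, 0.128, 0, 0, 0], [-0.001, 0.048, 0.136, 0, 0, 0], [-0.001, 0.048, 0.1385, 0, 0, 0]]]}}

```text
time_s: 9.67
position: [0.5427, 0.0768, 0.0445]
tcp_rot: [[-1.0, 0.006, -0.004], [0.006, 1.0, 0.0], [0.004, 0.0, -1.0]]
force: [0.3, 0.0, 1.1]
opening: 0.998
grasp_force: 0.0
```

Call:
{"fn": "play_rows", "kwargs": {"motion": [[[0, 0, 0, 0, 0, 0], [0, 0, 0, 0, 0, 0], [0, 0, 0, 0, 0, 0], [0, 0, 0, 0, 0, 0], [0, 0, 0, 0, 0, 0], [0, 0, 0, 0, 0, 0], [0, 0, 0, 0, 0, 0], [0, 0, 0, 0, 0, 0]]], "fingers": 0.03}}

```text
time_s: 10.33
position: [0.5445, 0.0775, 0.0474]
tcp_rot: [[-1.0, 0.005, 0.002], [0.005, 1.0, -0.0], [-0.002, -0.0, -1.0]]
force: [-0.6, -0.9, 6.0]
opening: 0.683
grasp_force: 30.0
```

```bash
python3 -c "
from h import *
go((.544,.078,.2,90),(.5695,-.386,.2,90))"
```

```text
t 10.33 p [0.5445 0.0775 0.0474] yaw 89.7 tilt [-0.0019 -0.0003] open 59.5 grip 30.0 F [-0.6 -0.9  6. ] j6 -93.0
(0.544, 0.078, 0.2, 90) -> [0.0, 0.0, -0.153] wz -0.3
(0.5695, -0.386, 0.2, 90) -> [-0.027, -0.463, -0.152] wz -0.3
```

Call:
{"fn": "play_rows", "kwargs": {"motion": [[[0, 0, -0.015, 0, 0, 0], [0, 0, -0.045, 0, 0, 0], [0, 0, -0.08, 0, 0, 0], [0, 0, -0.12, 0, 0, 0], [-0.001, -0.02, -0.15, 0, 0, 0], [-0.003, -0.05, -0.153, 0, 0, 0], [-0.005, -0.085, -0.153, 0, 0, 0], [-0.007, -0.12, -0.153, 0, 0, 0]]]}}

```text
time_s: 11.0
position: [0.5501, -0.043, 0.2004]
tcp_rot: [[-1.0, 0.003, 0.001], [0.003, 1.0, -0.0], [-0.001, -0.0, -1.0]]
force: [0.8, 0.2, -2.9]
opening: 0.681
grasp_force: 30.0
```

Call:
{"fn": "play_rows", "kwargs": {"motion": [[[-0.002, -0.038, 0, 0, 0, 0], [-0.005, -0.078, 0, 0, 0, 0], [-0.007, -0.118, 0, 0, 0, 0], [-0.01, -0.158, 0, 0, 0, 0], [-0.012, -0.198, 0, 0, 0, 0], [-0.014, -0.238, 0, 0, 0, 0], [-0.016, -0.276, 0, 0, 0, 0], [-0.018, -0.305, 0, 0, 0, 0]]]}}

```text
time_s: 11.67
position: [0.566, -0.3508, 0.1987]
tcp_rot: [[-1.0, 0.006, -0.001], [0.006, 1.0, -0.0], [0.001, -0.0, -1.0]]
force: [1.3, 0.5, -1.8]
opening: 0.681
grasp_force: 30.0
```

Call:
{"fn": "play_rows", "kwargs": {"motion": [[[-0.002, -0.02, 0, 0, 0, 0], [-0.002, -0.036, 0, 0, 0, 0], [-0.002, -0.036, 0, 0, 0, 0], [-0.002, -0.036, 0, 0, 0, 0]]]}}

```text
time_s: 12.0
position: [0.5679, -0.3831, 0.1986]
tcp_rot: [[-1.0, 0.006, -0.001], [0.006, 1.0, 0.002], [0.001, 0.002, -1.0]]
force: [0.2, 0.0, -0.8]
opening: 0.683
grasp_force: 30.0
```

```bash
python3 -c "
from h import *
go((.5695,-.386,.05,90))"
```

```text
t 12.0 p [ 0.5679 -0.3831  0.1986] yaw 89.7 tilt [0.0013 0.0021] open 59.4 grip 30.0 F [ 0.2  0.  -0.8] j6 -133.0
(0.5695, -0.386, 0.05, 90) -> [-0.002, -0.003, 0.149] wz -0.3
```

Call:
{"fn": "play_rows", "kwargs": {"motion": [[[-0.001, -0.002, 0.03, 0, 0, 0], [-0.001, -0.002, 0.065, 0, 0, 0], [-0.001, -0.002, 0.095, 0, 0, 0], [-0.001, -0.002, 0.118, 0, 0, 0], [-0.001, -0.002, 0.133, 0, 0, 0], [-0.001, -0.002, 0.141, 0, 0, 0], [-0.001, -0.002, 0.145, 0, 0, 0], [-0.001, -0.002, 0.145, 0, 0, 0]]]}}

```text
time_s: 12.67
position: [0.5696, -0.3841, 0.0541]
tcp_rot: [[-1.0, 0.004, -0.001], [0.004, 1.0, 0.001], [0.001, 0.001, -1.0]]
force: [-0.2, 1.2, -1.1]
opening: 0.688
grasp_force: 30.0
```

Call:
{"fn": "play_rows", "kwargs": {"motion": [[[0, 0, 0, 0, 0, 0], [0, 0, 0.001, 0, 0, 0], [0, 0, 0.002, 0, 0, 0], [0, 0, 0.0025, 0, 0, 0], [0, 0, 0.0025, 0, 0, 0]]]}}

```text
time_s: 13.08
position: [0.5697, -0.3858, 0.0525]
tcp_rot: [[-1.0, 0.005, 0.001], [0.005, 1.0, -0.001], [-0.001, -0.001, -1.0]]
force: [-0.1, -0.3, -2.0]
opening: 0.679
grasp_force: 30.0
```

Call:
{"fn": "play_rows", "kwargs": {"motion": [[[0, 0, 0.001, 0, 0, 0], [0, 0, 0.0015, 0, 0, 0], [0, 0, 0.002, 0, 0, 0], [0, 0, 0.002, 0, 0, 0]]]}}

```text
time_s: 13.42
position: [0.5695, -0.3857, 0.0505]
tcp_rot: [[-1.0, 0.005, -0.0], [0.005, 1.0, -0.0], [0.0, -0.0, -1.0]]
force: [0.0, 0.9, 2.6]
opening: 0.682
grasp_force: 30.0
```

```bash
python3 -c "
from h import *
go((.5695,-.386,.0495,90))"
```

```text
t 13.42 p [ 0.5695 -0.3857  0.0505] yaw 89.7 tilt [ 0.     -0.0002] open 59.3 grip 30.0 F [0.  0.9 2.6] j6 -133.0
(0.5695, -0.386, 0.0495, 90) -> [0.0, -0.0, 0.001] wz -0.3
```

The force has turned positive, so the jar is standing on the floor. I release it and rise.

Call:
{"fn": "play_rows", "kwargs": {"motion": [[[0, 0, 0.0005, 0, 0, 0], [0, 0, 0.0005, 0, 0, 0]]]}}

```text
time_s: 13.58
position: [0.5695, -0.3857, 0.0505]
tcp_rot: [[-1.0, 0.005, 0.0], [0.005, 1.0, -0.0], [-0.0, -0.0, -1.0]]
force: [-1.7, 1.3, 4.5]
opening: 0.679
grasp_force: 30.0
```

Call:
{"fn": "play_rows", "kwargs": {"motion": [[[0, 0, 0, 0, 0, 0], [0, 0, 0, 0, 0, 0], [0, 0, 0, 0, 0, 0], [0, 0, 0, 0, 0, 0], [0, 0, -0.03, 0, 0, 0], [0, 0, -0.07, 0, 0, 0], [0, 0, -0.11, 0, 0, 0], [0, 0, -0.15, 0, 0, 0]]], "fingers": 0.085}}

```text
time_s: 14.25
position: [0.5693, -0.3853, 0.2003]
tcp_rot: [[-1.0, 0.005, -0.001], [0.005, 1.0, 0.001], [0.001, 0.001, -1.0]]
force: [0.9, 0.0, 0.0]
opening: 0.977
grasp_force: 0.0
```

```bash
python3 -c "
from h import *
c=shot('wrist')
for k in ('wrist',):
    print([(np.round(d['at'],3),d['confidence']) for d in finder.recognise(k,'jar_short')])
go((.45,-.0095,.17,45))"
```

```text
[(array([ 0.566, -0.388,  0.085]), 0.65)]
t 14.35 p [ 0.5735 -0.389   0.208 ] yaw 89.7 tilt [-0.0124 -0.0116] open 84.9 grip 0.0 F [ 0.6 -0.6  0.2] j6 -133.0
(0.45, -0.0095, 0.17, 45) -> [0.126, 0.379, 0.032] wz 44.7
```

Scaled: 44.7 degrees is 0.3725.

Call:
{"fn": "play_rows", "kwargs": {"motion": [[[0.012, 0.037, 0, 0, 0, 0.0458], [0.024, 0.075, 0, 0, 0, 0.0917], [0.037, 0.113, 0, 0, 0, 0.1417], [0.049, 0.151, 0, 0, 0, 0.1875], [0.061, 0.189, 0, 0, 0, 0.2333], [0.074, 0.227, 0, 0, 0, 0.2792], [0.086, 0.265, 0, 0, 0, 0.325], [0.098, 0.303, 0, 0, 0, 0.3725]]]}}

```text
time_s: 15.02
position: [0.4721, -0.0805, 0.1991]
tcp_rot: [[-0.704, 0.711, -0.0], [0.711, 0.704, 0.0], [0.0, 0.0, -1.0]]
force: [0.3, 0.3, 0.6]
opening: 0.977
grasp_force: 0.0
```

```bash
python3 -c "
from h import *
go((.45,-.0095,.17,45),(.45,-.0095,.046,45))"
```

```text
t 15.02 p [ 0.4721 -0.0805  0.1991] yaw 44.7 tilt [0.0001 0.0001] open 85.0 grip 0.0 F [0.3 0.3 0.6] j6 -68.0
(0.45, -0.0095, 0.17, 45) -> [0.066, 0.034, 0.029] wz -0.3
(0.45, -0.0095, 0.046, 45) -> [0.066, 0.034, 0.153] wz -0.3
```

Call:
{"fn": "play_rows", "kwargs": {"motion": [[[0.035, 0.018, 0, 0, 0, 0], [0.066, 0.034, 0, 0, 0, 0], [0.066, 0.034, 0.03, 0, 0, 0], [0.066, 0.034, 0.065, 0, 0, 0], [0.066, 0.034, 0.1, 0, 0, 0], [0.066, 0.034, 0.13, 0, 0, 0], [0.066, 0.034, 0.147, 0, 0, 0], [0.066, 0.034, 0.153, 0, 0, 0]]]}}

```text
time_s: 15.68
position: [0.4489, -0.011, 0.0437]
tcp_rot: [[-0.707, 0.707, -0.005], [0.707, 0.707, 0.001], [0.004, -0.002, -1.0]]
force: [0.4, -0.4, -0.5]
opening: 0.976
grasp_force: 0.0
```

Call:
{"fn": "play_rows", "kwargs": {"motion": [[[0, 0, 0, 0, 0, 0], [0, 0, 0, 0, 0, 0], [0, 0, 0, 0, 0, 0], [0, 0, 0, 0, 0, 0], [0, 0, 0, 0, 0, 0], [0, 0, 0, 0, 0, 0], [0, 0, 0, 0, 0, 0], [0, 0, 0, 0, 0, 0]]], "fingers": 0.03}}

```text
time_s: 16.35
position: [0.4511, -0.0116, 0.0475]
tcp_rot: [[-0.707, 0.707, 0.002], [0.707, 0.707, -0.001], [-0.002, 0.001, -1.0]]
force: [-0.4, -0.1, 6.9]
opening: 0.675
grasp_force: 30.0
```

```bash
python3 -c "
from h import *
go((.4775,-.386,.21,90))"
```

```text
t 16.35 p [ 0.4511 -0.0116  0.0475] yaw 45.0 tilt [-0.0022  0.0012] open 58.7 grip 30.0 F [-0.4 -0.1  6.9] j6 -61.0
(0.4775, -0.386, 0.21, 90) -> [-0.284, -0.246, -0.162] wz -45.0
```

Scaled: -20 degrees is -0.1667.

Call:
{"fn": "play_rows", "kwargs": {"motion": [[[0, 0, -0.015, 0, 0, 0], [0, 0, -0.045, 0, 0, 0], [0, 0, -0.08, 0, 0, 0], [0, 0, -0.12, 0, 0, 0], [-0.01, -0.01, -0.15, 0, 0, -0.0333], [-0.035, -0.03, -0.162, 0, 0, -0.075], [-0.06, -0.052, -0.162, 0, 0, -0.1167], [-0.085, -0.074, -0.162, 0, 0, -0.1667]]]}}

```text
time_s: 17.02
position: [0.4586, -0.1248, 0.2103]
tcp_rot: [[-0.909, 0.417, 0.003], [0.417, 0.909, -0.002], [-0.004, -0.0, -1.0]]
force: [0.5, -0.3, -2.1]
opening: 0.679
grasp_force: 30.0
```

```bash
python3 -c "
from h import *
go((.4775,-.386,.21,90))"
```

```text
t 17.02 p [ 0.4586 -0.1248  0.2103] yaw 65.4 tilt [-0.0039 -0.0002] open 59.1 grip 30.0 F [ 0.5 -0.3 -2.1] j6 -94.0
(0.4775, -0.386, 0.21, 90) -> [-0.126, -0.23, 0.001] wz -24.6
```

Scaled: -24.6 degrees is -0.205.

Call:
{"fn": "play_rows", "kwargs": {"motion": [[[-0.018, -0.033, 0, 0, 0, -0.0292], [-0.037, -0.067, 0, 0, 0, -0.0583], [-0.055, -0.1, 0, 0, 0, -0.0917], [-0.073, -0.134, 0, 0, 0, -0.125], [-0.091, -0.167, 0, 0, 0, -0.15], [-0.108, -0.198, 0, 0, 0, -0.175], [-0.12, -0.219, 0, 0, 0, -0.205], [-0.126, -0.23, 0, 0, 0, -0.205]]]}}

```text
time_s: 17.68
position: [0.4751, -0.3892, 0.2083]
tcp_rot: [[-1.0, 0.008, 0.001], [0.008, 1.0, -0.002], [-0.001, -0.002, -1.0]]
force: [0.8, 0.0, -1.8]
opening: 0.678
grasp_force: 30.0
```

Call:
{"fn": "play_rows", "kwargs": {"motion": [[[0, 0, 0, 0, 0, 0], [0, 0, 0, 0, 0, 0], [0, 0, 0, 0, 0, 0]]]}}

```text
time_s: 17.93
position: [0.4747, -0.383, 0.208]
tcp_rot: [[-1.0, 0.007, -0.002], [0.006, 1.0, 0.003], [0.002, 0.003, -1.0]]
force: [0.1, 0.1, -1.8]
opening: 0.677
grasp_force: 30.0
```

```bash
python3 -c "
from h import *
go((.4775,-.386,.0495,90))"
```

```text
t 17.93 p [ 0.4747 -0.383   0.208 ] yaw 89.6 tilt [0.0016 0.0029] open 58.9 grip 30.0 F [ 0.1  0.1 -1.8] j6 -139.0
(0.4775, -0.386, 0.0495, 90) -> [-0.003, -0.003, 0.158] wz -0.4
```

Call:
{"fn": "play_rows", "kwargs": {"motion": [[[-0.002, -0.002, 0.035, 0, 0, 0], [-0.002, -0.002, 0.075, 0, 0, 0], [-0.002, -0.002, 0.107, 0, 0, 0], [-0.002, -0.002, 0.13, 0, 0, 0], [-0.002, -0.002, 0.144, 0, 0, 0], [-0.002, -0.002, 0.151, 0, 0, 0], [-0.002, -0.002, 0.154, 0, 0, 0], [-0.002, -0.002, 0.155, 0, 0, 0]]]}}

```text
time_s: 18.6
position: [0.4776, -0.3865, 0.0537]
tcp_rot: [[-1.0, 0.006, -0.0], [0.006, 1.0, 0.0], [0.0, 0.0, -1.0]]
force: [-0.0, 0.0, -2.5]
opening: 0.677
grasp_force: 30.0
```

Call:
{"fn": "play_rows", "kwargs": {"motion": [[[0, 0, 0, 0, 0, 0], [0, 0, 0.001, 0, 0, 0], [0, 0, 0.0015, 0, 0, 0], [0, 0, 0.002, 0, 0, 0], [0, 0, 0.002, 0, 0, 0]]]}}

```text
time_s: 19.02
position: [0.4774, -0.3878, 0.0519]
tcp_rot: [[-1.0, 0.007, 0.001], [0.007, 1.0, -0.001], [-0.001, -0.001, -1.0]]
force: [0.1, -0.5, -1.7]
opening: 0.679
grasp_force: 30.0
```

```bash
python3 -c "
from h import *
go((.4775,-.386,.0495,90))"
```

```text
t 19.02 p [ 0.4774 -0.3878  0.0519] yaw 89.6 tilt [-0.0005 -0.0006] open 59.1 grip 30.0 F [ 0.1 -0.5 -1.7] j6 -139.0
(0.4775, -0.386, 0.0495, 90) -> [-0.0, 0.002, 0.002] wz -0.4
```

Call:
{"fn": "play_rows", "kwargs": {"motion": [[[0, 0, 0.0005, 0, 0, 0], [0, 0, 0.001, 0, 0, 0], [0, 0, 0.0015, 0, 0, 0], [0, 0, 0.0015, 0, 0, 0]]]}}

```text
time_s: 19.35
position: [0.4772, -0.3877, 0.0506]
tcp_rot: [[-1.0, 0.007, 0.0], [0.007, 1.0, -0.0], [-0.0, -0.0, -1.0]]
force: [-0.9, 0.3, 4.9]
opening: 0.678
grasp_force: 30.0
```

```bash
python3 -c "
from h import *
go((.4775,-.386,.0495,90))"
```

```text
t 19.35 p [ 0.4772 -0.3877  0.0506] yaw 89.6 tilt [-0.     -0.0003] open 59.0 grip 30.0 F [-0.9  0.3  4.9] j6 -139.0
(0.4775, -0.386, 0.0495, 90) -> [-0.0, 0.002, 0.001] wz -0.4
```

The cup is on the floor too, so I release it.

Call:
{"fn": "play_rows", "kwargs": {"motion": [[[0, 0, 0, 0, 0, 0], [0, 0, 0, 0, 0, 0], [0, 0, 0, 0, 0, 0], [0, 0, 0, 0, 0, 0], [0, 0, -0.03, 0, 0, 0], [0, 0, -0.07, 0, 0, 0], [0, 0, -0.11, 0, 0, 0], [0, 0, -0.15, 0, 0, 0]]], "fingers": 0.085}}

```text
time_s: 20.02
position: [0.477, -0.3871, 0.2009]
tcp_rot: [[-1.0, 0.007, -0.001], [0.007, 1.0, 0.001], [0.001, 0.001, -1.0]]
force: [0.2, -1.1, -0.1]
opening: 0.973
grasp_force: 0.0
```

```bash
python3 -c "
from h import *
go((.6625,-.1178,.2,85.2))"
```

```text
t 20.02 p [ 0.477  -0.3871  0.2009] yaw 89.6 tilt [0.0009 0.0012] open 84.7 grip 0.0 F [ 0.2 -1.1 -0.1] j6 -139.0
(0.6625, -0.1178, 0.2, 85.2) -> [-0.184, 0.271, 0.001] wz 4.4
```

Scaled: 4.4 degrees is 0.0367.

Call:
{"fn": "play_rows", "kwargs": {"motion": [[[-0.184, 0.271, 0, 0, 0, 0.0367], [-0.184, 0.271, 0, 0, 0, 0.0367], [-0.184, 0.271, 0, 0, 0, 0.0367], [-0.184, 0.271, 0, 0, 0, 0.0367], [-0.184, 0.271, 0, 0, 0, 0.0367], [-0.184, 0.271, 0, 0, 0, 0.0367], [-0.184, 0.271, 0, 0, 0, 0.0367], [-0.184, 0.271, 0, 0, 0, 0.0367]]], "fingers": 0.06}}

```text
time_s: 20.68
position: [0.6642, -0.115, 0.1997]
tcp_rot: [[-0.997, 0.082, 0.0], [0.082, 0.997, 0.001], [-0.0, 0.001, -1.0]]
force: [-0.3, -0.2, 0.2]
opening: 0.695
grasp_force: 0.0
```

Call:
{"fn": "play_rows", "kwargs": {"motion": [[[0, 0, 0, 0, 0, 0], [0, 0, 0, 0, 0, 0]]]}}

```text
time_s: 20.85
position: [0.6637, -0.1154, 0.1994]
tcp_rot: [[-0.997, 0.079, -0.0], [0.079, 0.997, -0.0], [0.0, -0.0, -1.0]]
force: [-0.1, -0.3, -0.0]
opening: 0.69
grasp_force: 0.0
```

```bash
python3 - <<'E'
from h import *
C={k:shot(k) for k in("wrist","scene")}
for k in C:
    o=finder.outline_of(k,"pestle"); m=np.array(o[0]["pixels"])
    p,f=fit([(C[k],m)],"pestle",(.662,-.118)); print(k,np.round(p[:2],4),np.degrees(p[2]),f)
go((.6625,-.1178,.022,85.2))
E
```

```text
wrist [ 0.6613 -0.1202] -4.167767507624586 0.10955515447499731
scene [ 0.6655 -0.1193] -4.167592836527718 0.09035375638220278
t 21.05 p [ 0.6622 -0.1191  0.1997] yaw 85.1 tilt [ 0.0009 -0.0002] open 60.0 grip 0.0 F [-0.1 -0.1 -0.6] j6 -105.0
(0.6625, -0.1178, 0.022, 85.2) -> [-0.0, 0.001, 0.178] wz -0.1
```

Scaled: -0.5 degrees is -0.0042.

Call:
{"fn": "play_rows", "kwargs": {"motion": [[[-0.001, 0, 0.04, 0, 0, -0.0042], [-0.001, 0, 0.08, 0, 0, -0.0042], [-0.001, 0, 0.12, 0, 0, -0.0042], [-0.001, 0, 0.15, 0, 0, -0.0042], [-0.001, 0, 0.166, 0, 0, -0.0042], [-0.001, 0, 0.174, 0, 0, -0.0042], [-0.001, 0, 0.178, 0, 0, -0.0042], [-0.001, 0, 0.178, 0, 0, -0.0042]]]}}

```text
time_s: 21.72
position: [0.6639, -0.1189, 0.0219]
tcp_rot: [[-0.997, 0.076, -0.0], [0.076, 0.997, -0.0], [0.0, -0.0, -1.0]]
force: [-0.0, 0.1, 0.1]
opening: 0.689
grasp_force: 0.0
```

Call:
{"fn": "play_rows", "kwargs": {"motion": [[[0, 0, 0, 0, 0, 0], [0, 0, 0, 0, 0, 0], [0, 0, 0, 0, 0, 0], [0, 0, 0, 0, 0, 0], [0, 0, 0, 0, 0, 0], [0, 0, 0, 0, 0, 0], [0, 0, 0, 0, 0, 0], [0, 0, 0, 0, 0, 0]]], "fingers": 0.0}}

```text
time_s: 22.38
position: [0.6643, -0.118, 0.0225]
tcp_rot: [[-0.997, 0.074, 0.001], [0.074, 0.997, -0.001], [-0.001, -0.0, -1.0]]
force: [-0.3, -0.4, 2.9]
opening: 0.289
grasp_force: 30.0
```

```bash
python3 -c "
from h import *
go((.4795,.300,.19,85.8),(.4853,.384,.19,85.8))"
```

```text
t 22.38 p [ 0.6643 -0.118   0.0225] yaw 85.7 tilt [-0.0007 -0.0005] open 25.1 grip 30.0 F [-0.3 -0.4  2.9] j6 -105.0
(0.4795, 0.3, 0.19, 85.8) -> [0.215, 0.403, -0.168] wz -0.1
(0.4853, 0.384, 0.19, 85.8) -> [0.216, 0.487, -0.168] wz -0.1
```

Call:
{"fn": "play_rows", "kwargs": {"motion": [[[0, 0, -0.015, 0, 0, 0], [0, 0, -0.05, 0, 0, 0], [0, 0, -0.09, 0, 0, 0], [0, 0, -0.13, 0, 0, 0], [0.008, 0.018, -0.155, 0, 0, 0], [0.022, 0.05, -0.168, 0, 0, 0], [0.037, 0.084, -0.168, 0, 0, 0], [0.052, 0.118, -0.168, 0, 0, 0]]]}}

```text
time_s: 23.05
position: [0.6208, 0.0045, 0.1921]
tcp_rot: [[-0.997, 0.076, 0.003], [0.076, 0.997, 0.0], [-0.003, 0.0, -1.0]]
force: [0.7, 0.6, -2.0]
opening: 0.29
grasp_force: 30.0
```

Call:
{"fn": "play_rows", "kwargs": {"motion": [[[0.015, 0.035, 0, 0, 0, 0], [0.031, 0.071, 0, 0, 0, 0], [0.046, 0.107, 0, 0, 0, 0], [0.062, 0.143, 0, 0, 0, 0], [0.077, 0.179, 0, 0, 0, 0], [0.093, 0.214, 0, 0, 0, 0], [0.108, 0.249, 0, 0, 0, 0], [0.123, 0.282, 0, 0, 0, 0]]]}}

```text
time_s: 23.72
position: [0.5178, 0.296, 0.1903]
tcp_rot: [[-0.997, 0.074, -0.001], [0.074, 0.997, 0.0], [0.001, 0.0, -1.0]]
force: [0.7, 0.1, -2.2]
opening: 0.288
grasp_force: 30.0
```

```bash
python3 -c "
from h import *
go((.4853,.384,.19,85.8))"
```

```text
t 23.72 p [0.5178 0.296  0.1903] yaw 85.7 tilt [0.0007 0.0002] open 25.0 grip 30.0 F [ 0.7  0.1 -2.2] j6 -67.0
(0.4853, 0.384, 0.19, 85.8) -> [0.039, 0.085, 0.0] wz -0.1
```

Call:
{"fn": "play_rows", "kwargs": {"motion": [[[0.015, 0.033, 0, 0, 0, 0], [0.03, 0.065, 0, 0, 0, 0], [0.038, 0.083, 0, 0, 0, 0], [0.038, 0.083, 0, 0, 0, 0], [0.038, 0.083, 0, 0, 0, 0]]]}}

```text
time_s: 24.13
position: [0.4864, 0.3807, 0.1901]
tcp_rot: [[-0.997, 0.072, -0.001], [0.072, 0.997, -0.001], [0.0, -0.001, -1.0]]
force: [-0.4, 0.2, -2.1]
opening: 0.289
grasp_force: 30.0
```

```bash
python3 - <<'E'
from h import *
c=shot("wrist","w3.png")
go((.4853,.384,.0265,85.8))
E
```

```text
t 24.18 p [0.487  0.3796 0.19  ] yaw 85.8 tilt [ 0.0004 -0.0009] open 25.1 grip 30.0 F [ 0.8  1.4 -2.5] j6 -58.0
(0.4853, 0.384, 0.0265, 85.8) -> [0.002, 0.004, 0.164] wz -0.0
```

View pics/w3.png

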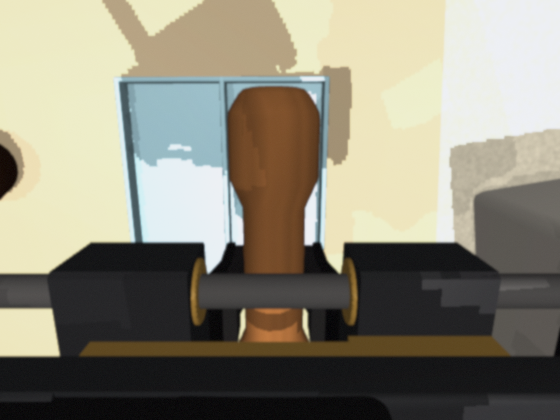

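The wrist view shows the pestle (columns 228–322) centred and parallel over the +y compartment (226–325). I lower it.

Call:
{"fn": "play_rows", "kwargs": {"motion": [[[0.001, 0.002, 0.035, 0, 0, 0], [0.001, 0.002, 0.075, 0, 0, 0], [0.001, 0.002, 0.11, 0, 0, 0], [0.001, 0.002, 0.138, 0, 0, 0], [0.001, 0.002, 0.153, 0, 0, 0], [0.001, 0.002, 0.16, 0, 0, 0], [0.001, 0.002, 0.163, 0, 0, 0], [0.001, 0.002, 0.164, 0, 0, 0]]]}}

```text
time_s: 24.85
position: [0.4877, 0.3811, 0.0261]
tcp_rot: [[-0.997, 0.076, 0.0], [0.076, 0.997, 0.0], [-0.0, 0.0, -1.0]]
force: [-0.3, -0.2, -1.5]
opening: 0.288
grasp_force: 30.0
```

Call:
{"fn": "play_rows", "kwargs": {"motion": [[[0, 0, 0, 0, 0, 0], [0, 0, 0, 0, 0, 0]]]}}

```text
time_s: 25.02
position: [0.488, 0.3821, 0.0275]
tcp_rot: [[-0.997, 0.075, 0.003], [0.075, 0.997, 0.001], [-0.002, 0.002, -1.0]]
force: [-0.1, -0.7, -2.2]
opening: 0.287
grasp_force: 30.0
```

Call:
{"fn": "play_rows", "kwargs": {"motion": [[[0, 0, 0, 0, 0, 0], [0, 0, 0, 0, 0, 0], [0, 0, 0, 0, 0, 0], [0, 0, -0.02, 0, 0, 0], [0, 0, -0.06, 0, 0, 0], [0, 0, -0.1, 0, 0, 0], [0, 0, -0.14, 0, 0, 0], [0, 0, -0.17, 0, 0, 0]]], "fingers": 0.042}}

```text
time_s: 25.68
position: [0.4877, 0.3824, 0.1999]
tcp_rot: [[-0.997, 0.074, 0.004], [0.074, 0.997, 0.002], [-0.004, 0.002, -1.0]]
force: [0.5, -0.3, -0.7]
opening: 0.483
grasp_force: 0.0
```

```bash
python3 - <<'E'
from h import *
C={k:shot(k) for k in("wrist","scene","side")}
for k in C: print(k,[(np.round(d['at'],3),d['confidence']) for d in finder.recognise(k,'pestle')[:1]])
for k in ("scene","side"):
    o=finder.outline_of(k,"jar_tall"); m=np.array(o[0]["pixels"])
    p,f=fit([(C[k],m)],"jar_tall",(.445,-.138)); print(k,np.round(p[:2],4),f)
go((.446,-.138,.2,85.8))
E
```

```text
wrist [(array([0.483, 0.382, 0.03 ]), 0.87)]
scene [(array([0.497, 0.372, 0.031]), 0.81)]
side [(array([0.478, 0.376, 0.027]), 0.77)]
scene [ 0.4475 -0.1391] 0.07035661596377885
side [ 0.447  -0.1363] 0.07443661085232278
t 26.08 p [0.4858 0.3812 0.1941] yaw 85.7 tilt [ 0.0032 -0.002 ] open 42.1 grip 0.0 F [ 0.8 -0.6  0. ] j6 -58.0
(0.446, -0.138, 0.2, 85.8) -> [0.001, -0.521, -0.005] wz -0.1
```

Call:
{"fn": "play_rows", "kwargs": {"motion": [[[0.001, -0.521, 0, 0, 0, 0], [0.001, -0.521, 0, 0, 0, 0], [0.001, -0.521, 0, 0, 0, 0], [0.001, -0.521, 0, 0, 0, 0], [0.001, -0.521, 0, 0, 0, 0], [0.001, -0.521, 0, 0, 0, 0], [0.001, -0.521, 0, 0, 0, 0], [0.001, -0.521, 0, 0, 0, 0]]], "fingers": 0.087}}

```text
time_s: 26.75
position: [0.4601, 0.0477, 0.1948]
tcp_rot: [[-0.997, 0.074, -0.003], [0.074, 0.997, 0.0], [0.003, 0.0, -1.0]]
force: [2.0, 0.9, -0.4]
opening: 0.967
grasp_force: 0.0
```

```bash
python3 -c "
from h import *
go((.4465,-.138,.2,85.8))"
```

```text
t 26.75 p [0.4601 0.0477 0.1948] yaw 85.7 tilt [0.0026 0.0001] open 84.1 grip 0.0 F [ 2.   0.9 -0.4] j6 -94.0
(0.4465, -0.138, 0.2, 85.8) -> [-0.0, -0.186, -0.005] wz -0.1
```

Call:
{"fn": "play_rows", "kwargs": {"motion": [[[0, -0.186, -0.005, 0, 0, 0], [0, -0.186, -0.005, 0, 0, 0], [0, -0.186, -0.005, 0, 0, 0], [0, -0.186, -0.005, 0, 0, 0], [0, -0.186, -0.005, 0, 0, 0], [0, -0.186, -0.005, 0, 0, 0], [0, -0.186, -0.005, 0, 0, 0], [0, -0.186, -0.005, 0, 0, 0]]]}}

```text
time_s: 27.42
position: [0.4466, -0.135, 0.2]
tcp_rot: [[-0.997, 0.075, -0.002], [0.075, 0.997, 0.002], [0.003, 0.002, -1.0]]
force: [-0.3, -0.8, 0.9]
opening: 1.004
grasp_force: 0.0
```

```bash
python3 -c "
from h import *
go((.4465,-.138,.069,85.8))"
```

```text
t 27.42 p [ 0.4466 -0.135   0.2   ] yaw 85.7 tilt [0.0026 0.0018] open 87.3 grip 0.0 F [-0.3 -0.8  0.9] j6 -116.0
(0.4465, -0.138, 0.069, 85.8) -> [-0.0, -0.003, 0.131] wz -0.1
```

Call:
{"fn": "play_rows", "kwargs": {"motion": [[[0, -0.002, 0.02, 0, 0, 0], [0, -0.002, 0.045, 0, 0, 0], [0, -0.002, 0.075, 0, 0, 0], [0, -0.002, 0.1, 0, 0, 0], [0, -0.002, 0.118, 0, 0, 0], [0, -0.002, 0.127, 0, 0, 0], [0, -0.002, 0.131, 0, 0, 0], [0, -0.002, 0.131, 0, 0, 0]]]}}

```text
time_s: 28.08
position: [0.4471, -0.1368, 0.0694]
tcp_rot: [[-0.997, 0.073, -0.002], [0.073, 0.997, 0.001], [0.002, 0.001, -1.0]]
force: [-0.6, 0.8, 0.2]
opening: 0.998
grasp_force: 0.0
```

Call:
{"fn": "play_rows", "kwargs": {"motion": [[[0, 0, 0, 0, 0, 0], [0, 0, 0, 0, 0, 0], [0, 0, 0, 0, 0, 0], [0, 0, 0, 0, 0, 0], [0, 0, 0, 0, 0, 0], [0, 0, 0, 0, 0, 0], [0, 0, 0, 0, 0, 0], [0, 0, 0, 0, 0, 0]]], "fingers": 0.03}}

```text
time_s: 28.75
position: [0.4478, -0.1386, 0.0705]
tcp_rot: [[-0.997, 0.075, 0.001], [0.075, 0.997, -0.001], [-0.001, -0.001, -1.0]]
force: [-0.3, -0.7, 5.8]
opening: 0.684
grasp_force: 30.0
```

```bash
python3 -c "
from h import *
go((.4795,.300,.22,85.8))"
```

```text
t 28.75 p [ 0.4478 -0.1386  0.0705] yaw 85.7 tilt [-0.0014 -0.0009] open 59.5 grip 30.0 F [-0.3 -0.7  5.8] j6 -117.0
(0.4795, 0.3, 0.22, 85.8) -> [0.001, 0.44, -0.15] wz -0.1
```

Call:
{"fn": "play_rows", "kwargs": {"motion": [[[0, 0, -0.015, 0, 0, 0], [0, 0, -0.045, 0, 0, 0], [0, 0, -0.08, 0, 0, 0], [0, 0, -0.115, 0, 0, 0], [0, 0.015, -0.14, 0, 0, 0], [0, 0.045, -0.15, 0, 0, 0], [0, 0.08, -0.15, 0, 0, 0], [0, 0.115, -0.15, 0, 0, 0]]]}}

```text
time_s: 29.42
position: [0.4557, -0.0225, 0.2205]
tcp_rot: [[-0.997, 0.077, 0.001], [0.077, 0.997, 0.0], [-0.001, 0.0, -1.0]]
force: [0.0, -0.5, -3.0]
opening: 0.682
grasp_force: 30.0
```

Call:
{"fn": "play_rows", "kwargs": {"motion": [[[0, 0.036, 0, 0, 0, 0], [0, 0.074, 0, 0, 0, 0], [0, 0.112, 0, 0, 0, 0], [0, 0.15, 0, 0, 0, 0], [0, 0.188, 0, 0, 0, 0], [0, 0.226, 0, 0, 0, 0], [0, 0.26, 0, 0, 0, 0], [0, 0.285, 0, 0, 0, 0]]]}}

```text
time_s: 30.08
position: [0.4759, 0.2636, 0.219]
tcp_rot: [[-0.997, 0.073, -0.002], [0.073, 0.997, 0.0], [0.002, 0.0, -1.0]]
force: [0.1, -0.5, -2.8]
opening: 0.681
grasp_force: 30.0
```

```bash
python3 -c "
from h import *
go((.4795,.300,.22,85.8))"
```

```text
t 30.08 p [0.4759 0.2636 0.219 ] yaw 85.8 tilt [0.0021 0.0003] open 59.2 grip 30.0 F [ 0.1 -0.5 -2.8] j6 -69.0
(0.4795, 0.3, 0.22, 85.8) -> [-0.001, 0.037, -0.001] wz 0.0
```

Call:
{"fn": "play_rows", "kwargs": {"motion": [[[0, 0.02, 0, 0, 0, 0], [0, 0.036, 0, 0, 0, 0], [0, 0.036, 0, 0, 0, 0], [0, 0.036, 0, 0, 0, 0], [0, 0.036, 0, 0, 0, 0]]]}}

```text
time_s: 30.5
position: [0.4789, 0.2959, 0.2191]
tcp_rot: [[-0.997, 0.075, -0.002], [0.075, 0.997, -0.001], [0.002, -0.002, -1.0]]
force: [-0.3, 0.5, -3.5]
opening: 0.678
grasp_force: 30.0
```

```bash
python3 - <<'E'
from h import *
c=shot("wrist","w4.png")
go((.4795,.300,.0735,85.8))
E
```

```text
t 30.55 p [0.4792 0.2957 0.2193] yaw 85.7 tilt [ 0.0018 -0.0012] open 59.5 grip 30.0 F [-0.6 -0.3 -3.1] j6 -65.0
(0.4795, 0.3, 0.0735, 85.8) -> [-0.0, 0.005, 0.146] wz -0.1
```

View pics/w4.png

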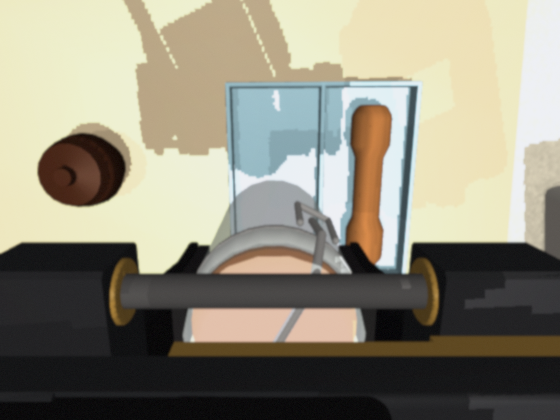

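The pestle lies in the +y compartment. The jar, centred at column 275, sits over the −y compartment (235–318). I lower it.

Call:
{"fn": "play_rows", "kwargs": {"motion": [[[0, 0.002, 0.03, 0, 0, 0], [0, 0.002, 0.065, 0, 0, 0], [0, 0.002, 0.095, 0, 0, 0], [0, 0.002, 0.118, 0, 0, 0], [0, 0.002, 0.132, 0, 0, 0], [0, 0.002, 0.139, 0, 0, 0], [0, 0.002, 0.142, 0, 0, 0], [0, 0.002, 0.142, 0, 0, 0]]]}}

```text
time_s: 31.22
position: [0.4802, 0.2981, 0.0778]
tcp_rot: [[-0.997, 0.076, -0.0], [0.076, 0.997, -0.0], [0.0, -0.0, -1.0]]
force: [0.4, 0.3, -2.7]
opening: 0.683
grasp_force: 30.0
```

Call:
{"fn": "play_rows", "kwargs": {"motion": [[[0, 0, 0, 0, 0, 0], [0, 0, 0.001, 0, 0, 0], [0, 0, 0.0015, 0, 0, 0], [0, 0, 0.002, 0, 0, 0], [0, 0, 0.002, 0, 0, 0]]]}}

```text
time_s: 31.63
position: [0.4802, 0.2989, 0.0764]
tcp_rot: [[-0.997, 0.074, 0.001], [0.074, 0.997, 0.0], [-0.001, 0.0, -1.0]]
force: [-1.0, 0.4, -3.5]
opening: 0.68
grasp_force: 30.0
```

```bash
python3 -c "
from h import *
go((.4795,.300,.0735,85.8))"
```

```text
t 31.63 p [0.4802 0.2989 0.0764] yaw 85.7 tilt [-0.0008  0.0004] open 59.1 grip 30.0 F [-1.   0.4 -3.5] j6 -65.0
(0.4795, 0.3, 0.0735, 85.8) -> [0.001, 0.001, 0.003] wz -0.1
```

Call:
{"fn": "play_rows", "kwargs": {"motion": [[[0, 0, 0.0005, 0, 0, 0], [0, 0, 0.001, 0, 0, 0], [0, 0, 0.0015, 0, 0, 0], [0, 0, 0.002, 0, 0, 0], [0, 0, 0.002, 0, 0, 0]]]}}

```text
time_s: 32.05
position: [0.4799, 0.2987, 0.0737]
tcp_rot: [[-0.997, 0.075, -0.0], [0.075, 0.997, -0.0], [0.0, -0.0, -1.0]]
force: [0.0, -0.5, -4.2]
opening: 0.683
grasp_force: 30.0
```

Call:
{"fn": "play_rows", "kwargs": {"motion": [[[0, 0, 0.0005, 0, 0, 0], [0, 0, 0.001, 0, 0, 0], [0, 0, 0.001, 0, 0, 0], [0, 0, 0.001, 0, 0, 0]]]}}

```text
time_s: 32.38
position: [0.4799, 0.2987, 0.0735]
tcp_rot: [[-0.997, 0.075, 0.0], [0.075, 0.997, -0.0], [-0.0, 0.0, -1.0]]
force: [-2.0, -1.3, 4.9]
opening: 0.68
grasp_force: 30.0
```

It's in contact with the floor. I release it and rise well clear.

Call:
{"fn": "play_rows", "kwargs": {"motion": [[[0, 0, 0, 0, 0, 0], [0, 0, 0, 0, 0, 0], [0, 0, 0, 0, 0, 0], [0, 0, 0, 0, 0, 0], [0, 0, -0.03, 0, 0, 0], [0, 0, -0.07, 0, 0, 0], [0, 0, -0.11, 0, 0, 0], [0, 0, -0.15, 0, 0, 0]]], "fingers": 0.085}}

```text
time_s: 33.05
position: [0.4796, 0.2985, 0.224]
tcp_rot: [[-0.997, 0.075, -0.001], [0.075, 0.997, -0.0], [0.001, -0.001, -1.0]]
force: [0.8, 1.1, 0.2]
opening: 0.971
grasp_force: 0.0
```

Call:
{"fn": "play_rows", "kwargs": {"motion": [[[0, -0.04, -0.02, 0, 0, 0], [0, -0.08, -0.03, 0, 0, 0], [0, -0.12, -0.03, 0, 0, 0], [0, -0.16, -0.03, 0, 0, 0], [0, -0.19, -0.03, 0, 0, 0], [0, -0.2, -0.03, 0, 0, 0], [0, -0.2, -0.03, 0, 0, 0], [0, -0.2, -0.03, 0, 0, 0]]]}}

```text
time_s: 33.72
position: [0.4653, 0.0994, 0.2529]
tcp_rot: [[-0.997, 0.076, 0.0], [0.076, 0.997, 0.001], [-0.0, 0.001, -1.0]]
force: [-0.6, -0.8, 0.6]
opening: 0.975
grasp_force: 0.0
```

```bash
python3 - <<'E'
from h import *
import pickle
res=pickle.load(open("res.pkl","rb"))
C={k:shot(k) for k in("scene","side")}
for n,p0,z in [("jar_tall",(.48,.299),.003),("jar_short",(.5695,-.386),.003),("cup",(.4775,-.387),.003),("pestle",(.487,.382),.003),("tongs",(.524,-.303),.003),("saucer",res["saucer"],0),("crock",res["crock"],0)]:
  for k in C:
    o=finder.outline_of(k,n)
    if o:
      p,f=fit([(C[k],np.array(o[0]["pixels"]))],n,p0,z); print(n,k,np.round(p[:2],3),round(np.degrees(p[2])),round(f,2))
a=[cv2.resize(C["scene"]["frame"][130:310,60:420],(800,400)),]
b=cv2.resize(C["side"]["frame"][130:380,110:470],(288,200))
cv2.imwrite("pics/end.png",np.vstack([a[0],np.hstack([b,np.zeros((200,512,3),np.uint8)])])[:,:,::-1]); go()
E
```

```text
jar_tall side [0.482 0.312] 4 0.12
jar_short scene [ 0.564 -0.383] 6 0.15
cup scene [ 0.473 -0.387] 1 0.32
cup side [ 0.474 -0.387] 16 0.04
pestle scene [0.492 0.384] -188 0.2
pestle side [0.484 0.386] -6 0.48
tongs scene [ 0.51  -0.302] 0 0.49
tongs side [ 0.526 -0.301] 0 0.21
saucer scene [ 0.682 -0.004] 5 0.05
saucer side [ 0.68  -0.001] 5 0.08
crock scene [0.44  0.136] 4 0.19
crock side [0.453 0.141] 11 0.2
t 34.52 p [0.4651 0.0992 0.2529] yaw 85.7 tilt [ 0. -0.] open 85.1 grip 0.0 F [ 0.5 -0.2  0.2] j6 -87.0
```

View pics/end.png

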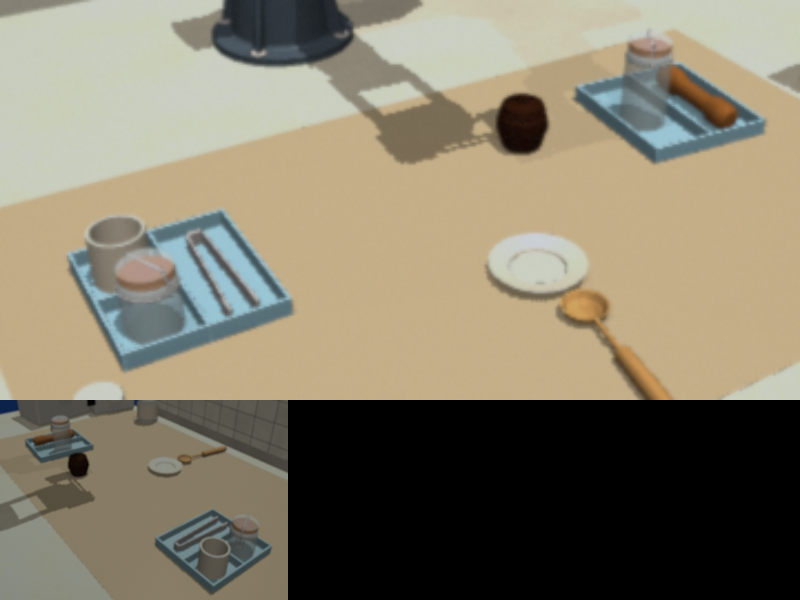

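The final picture shows every piece in its own compartment: the cup at (115,250), the short jar at (150,290), the tongs at (222,270), the tall jar at (648,80) and the pestle at (700,95). The jars and cup stand upright, and the crock and saucer haven't moved.

```bash
python3 -c "
from rig import bot
print(bot.hand_in())"
```

```text
the job is handed in; nothing more can be done
None
```

Both kits are made up and the job is handed in at about 35 s: each piece is in its own compartment, and the crock and saucer were not moved.

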